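# Stack the stone tray and its cover on the bench dock

### The arm

A 7-joint arm with a two-finger parallel gripper is mounted at the origin on the work surface. World frame = base frame: x ahead of the robot, y to its left, z up, the work surface at z = 0. Lengths are in m, angles in rad, forces in N, time in s.
With the tool pointing down it reaches from about 0.4 to 0.85 m from the base axis. Payload 6.9 kg.
Tool frame: the origin (TCP) lies at the centre of the arm's flange, where the gripper is bolted on; the fingertips stand 173 mm ahead of it and the grasp point (between the pads) lies 155 mm ahead of it; z points along the fingers, y is the line along which they close (so a half turn about z gives the same grasp; the last joint's range is limited). The gripper opens to 85 mm and grips with 20 to 120 N. Pads are 22 mm wide; open, the fingers measure 114 mm over their backs; the gripper's body (76 mm by 85 mm) begins 54 mm behind the grasp point. The pads swing forward as they close: fully open they stand 13 mm farther back than shut.
Start: joints at [1.413, 0.507, -0.238, 1.5, 0.126, 1.149, -0.155], TCP at [0.163, -0.603, 0.405] pointing down, gripper open.
Joint ranges: [-3.08, 3.08], [-0.24, 2.05], [-1.43, 1.35], [0, 2.5], [-1.52, 4.66], [0.17, 1.96], [-2.89, 2.89]. Speed limits (rad/s): [2.39, 2.39, 3.14, 3.14, 3.14, 3.14, 3.14].

### API

Orientations are given as a unit quaternion [x, y, z, w].
In Python, from cell import * gives the robot as it stands.
- The arm moves only by the shell command python3 -m crank 'ROWS' [FORCE]. ROWS is JSON, a list that holds one entry, the list of rows, each a list of 5 numbers: the opening, from -1 (shut) to 1 (fully open), so that 0 is half open, then the shift along the world's x, y, z in m, then the turn about the world's z in rad. A call has 1 to 10 rows; each row shifts and turns the commanded pose from where the row before left it; what a row does not reach is not made up. A row lasts 1/12 s, in which the tool goes at most 41.7 mm and 7.16 degrees, less where a joint would pass 70% of its speed; a pose out of reach is approached as far as the arm can. A call is refused whole if a number of a shift passes 0.0417 or a number of a turn 0.125, either way. A call with a gripper value outside its range is refused whole. The fingers move at their own pace and stop on an object; FORCE is the grip in N (left out, the last holds). Time passes only in rows, so rows that do not move let the fingers close. It gives the time, the measured TCP pose, the force, the opening and the grip force at its end, in the units of the state.
- get_state(): the state, without advancing time (a new reading comes with each control period).
- snapshot(name): name is "side" or "top"; returns a dict with "frame" (480x640x3 uint8, blue, green, red), "fx", "fy", "cx", "cy" (pixels), "camera_from_world" (4x4, takes a point from world to camera coordinates). Camera axes: x right, y down, z forward; pixel columns grow to the right and rows downward; lengths in m; the calibration is good to about 2 mm. A picture is of the moment at which its call begins. There is no depth.
- job_done(): hands the job in; it is judged then, once.
Trained networks look in the newest picture that a camera, given by its name, has taken for a name from the list of things; names that differ only in an ending like _2 or _b are one class to them, and where a whole thing is asked for, a point or a joint stands for the part that bears it (a point fixed in the world has none). Each returns a list of dicts, best first, with "p" (0 to 1); they miss things now and then, are a little off and sometimes report something else, mostly with a low value. They report only what shows in the picture. A call takes as long as a camera call. They do not tell look-alikes from the thing itself.
- search_frame(name, camera): "position" ([column, row] as shares, 0 to 1, of the picture: columns of its width, rows of its height, amid what is visible of it).
- tip_of(name, camera): "position" ([column, row] as shares, 0 to 1, of the picture: columns of its width, rows of its height: a listed point, or the origin of a listed thing).
The state is a dict: "t": time; "joints": joint angles; "joint_velocities": joint speeds; "effort": joint torques, N m; "ee_pos": TCP position; "eef_rot": TCP orientation; "wrist_force": force on the tool from outside, world axes, zero at the start; "moment": the same for the moment, N m; "gripper_width": finger opening in m; "grip_force": force on a finger pad.
Only numpy, scipy, OpenCV 4.12 (cv2) and the standard library are available. Lean on these libraries where they do the work, as an engineer would, in place of code of your own. Each camera call takes 0.05 s, during which the arm holds its last target. There are 200 camera calls.

### The job

Put the stone tray away: set it on the steel dock that is fixed to the bench, and set the matching cover, the one with a clipped corner, on top of the tray. Turn each so that its clipped corner lies over the clipped corner below and its skirt drops fully home. Leave the smaller, square-cornered cover where it lies.

Things in the scene. Friction and masses are not known exactly. Their poses are not given: they have to be found in the camera images.
- dock: Bare steel plate fixed to the bench, 100 (x) by 58 (y) by 10 mm, its (+x,+y) corner clipped at 45 degrees, 26 mm along each edge. On it a solid block of like plan with sloping sides: 89 x 47 mm at its foot (z 10 mm), 69 x 27 mm at its top (z 30 mm). Origin: centre of underside, z up. A tray fully home rests on the 10 mm plate, its origin 10 mm above this one, x axes the same way.
- tray: Stone tray, bare aluminium, 0.1-0.22 kg, upright. Skirt 100 (x) by 58 (y) by 26 mm high with upright sides (grip across y), corner clipped like the dock's. On top a sloping block like the dock's, z 26 to 46 mm, 7 dark round pockets. Hollow below, walls 3 mm, 22 mm deep: 2.5 mm play over a block; slopes guide it home from about 8 mm off; not end for end. Origin: centre of underside, z up.
- cover: Matching cover, bare aluminium, 0.09-0.2 kg, upright: same skirt, hollow and clipped (+x,+y) corner as the tray, 100 x 58 x 26 mm. Its flat top has a steel handle bar at the centre, 50 mm along x, 12 mm wide (y), z 26 to 46 mm: grip it across y. Origin: centre of underside, z up. Fully home on the tray its origin is 26 mm above the tray's, x axes the same way.
- odd_cover: A wrong cover, to be left alone: also aluminium with a handle bar (40 x 12 mm, z 26 to 46 mm), but smaller, 74 mm (x) by 58 mm (y), with four square corners. Origin: centre of underside.
Not all that is in view belongs to the job. Several things have the shape of the dock; the one meant has the colours described above.

How it is judged:
At the end, for the whole second after the job is handed in: The tray is fully home on the dock (origin 10 mm above the dock's, within 4 mm) and the cover fully home on the tray (origin 26 mm above the tray's, within 4 mm); each lies within 10 mm of centre and 10 degrees of yaw of the one below, tilted less than 0.1 rad, and at rest (under 20 mm/s) (z of tray in the frame of dock between 0.006 and 0.014 m and horizontal distance between tray and dock below 0.01 m and angle between the x axis of tray and the x axis of dock, either way round below 0.175 rad and angle between each of tray, cover's own z axis and vertical below 0.1 rad and linear speed of each of tray, cover below 0.02 m/s and z of cover in the frame of tray between 0.022 and 0.03 m and horizontal distance between cover and tray below 0.01 m and angle between the x axis of cover and the x axis of tray, either way round below 0.175 rad); the robot touches nothing.
It fails at once if the square-cornered cover is moved more than 30 mm (distance of odd_cover from where it was at the start of the episode above 0.03 m).
It also fails if it takes over 48 s, if anything falls off the work surface, if the arm or the gripper's body presses on something with over 40 N, if the wrist force passes 120 N, or if a joint passes its speed limit or range.

## Working session

There is one attempt and no reset: what is moved stays moved. The work goes in short steps, Python scripts to look and compute and a shell command to move; the robot and the scene stay as the last step left them, time stands still between calls to the robot, and variables do not carry over. Pictures are saved under pics/ and viewed, at most 10 in all, crops included, and the job is handed in when it is done.

```bash
mkdir -p pics; ls; cat > h.py <<'E'
from cell import *
import numpy as np, cv2
def ray(s,px):
    T=np.array(s["camera_from_world"]);R=T[:3,:3];c=-R.T@T[:3,3]
    d=R.T@np.array([(px[0]-s["cx"])/s["fx"],(px[1]-s["cy"])/s["fy"],1]);return c,d
def onz(s,px,z):
    c,d=ray(s,px);return (c+d*(z-c[2])/d[2])[:2]
def proj(s,p):
    T=np.array(s["camera_from_world"]);q=T[:3,:3]@np.array(p)+T[:3,3]
    return np.array([q[0]/q[2]*s["fx"]+s["cx"],q[1]/q[2]*s["fy"]+s["cy"]])
E
python3 - <<'E'
from h import *
for n in ("top","side"):
    s=snapshot(n);cv2.imwrite(f"pics/{n}0.png",s["frame"])
    c,d=ray(s,(320,240));print(n,c.round(3),d.round(3),s["fx"])
    for k in ("dock","tray","cover","odd_cover"):
        for r in tip_of(k,n)[:4]:
            p=np.array(r["position"])*[640,480];print(k,round(r["p"],2),p.round(),onz(s,p,0).round(3))
print(get_state())
E
```

```text
pics
top [ 0.504 -0.006  1.107] [ 0.145 -0.008 -0.99 ] 545.1853932214299
dock 0.9 [282. 170.] [0.814 0.063]
dock 0.59 [298. 239.] [0.669 0.029]
tray 0.75 [214. 318.] [0.51  0.201]
cover 0.75 [313. 341.] [0.462 0.001]
odd_cover 0.73 [439. 295.] [ 0.552 -0.253]
side [0.36  0.779 0.987] [ 0.227 -0.619 -0.752] 617.9246056570624
dock 0.92 [343. 220.] [ 0.629 -0.104]
dock 0.85 [305. 261.] [0.669 0.033]
dock 0.73 [233. 258.] [0.815 0.069]
tray 0.79 [355. 351.] [0.51  0.204]
cover 0.88 [404. 275.] [0.467 0.006]
odd_cover 0.73 [396. 184.] [ 0.546 -0.247]
{'t': 0.5, 'joints': array([ 1.41245163,  0.50751877, -0.23760944,  1.50025315,  0.12570521,
        1.14891655, -0.15482033]), 'joint_velocities': array([ 1.40542114e-03, -7.42612243e-04,  8.91689970e-05,  6.78969898e-04,
       -1.56535669e-04, -1.16063133e-03, -2.68264324e-04]), 'effort': array([ 9.61091282e-04, -6.19846201e+01, -2.18228191e+00, -2.49771005e+01,
        1.40813284e-02,  3.05277819e-03, -6.16198506e-07]), 'ee_pos': array([ 0.16296685, -0.60335449,  0.40464525]), 'eef_rot': array([ 9.91312674e-01,  1.31526342e-01, -5.83561196e-06, -5.75877853e-05]), 'wrist_force': array([0.34159317, 1.01404074, 0.46993074]), 'moment': array([ 0.02099205,  0.01237627, -0.01574359]), 'grip_force': 0.0, 'gripper_width': 0.08588079336699639}
```

View pics/top0.png

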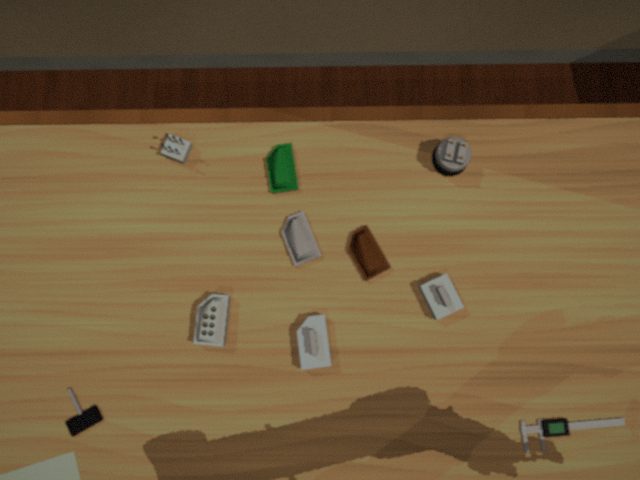

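View pics/side0.png

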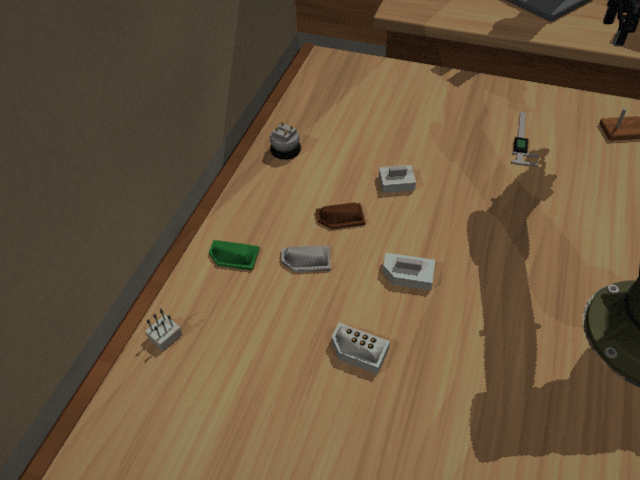

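The top picture has three dock-shaped things: green (282,170), grey steel (300,239) and brown (368,252). Bare steel fits only the grey one. The tray with the pockets is at (212,320), the clipped cover at (314,342) and the square-cornered cover at (441,296). I'll confirm with an enlarged crop and fit the outlines.

```bash
cat >> h.py <<'E'
from scipy.optimize import minimize
def prism(w,h,c,z): 
    a,b=w/2,h/2
    return [[-a,-b,z],[a,-b,z],[a,b-c,z],[a-c,b,z],[-a,b,z]]
FOOT=lambda z:prism(.1,.058,.026,z)
def box(l,w,z): return [[i*l/2,j*w/2,z] for i in(-1,1) for j in(-1,1)]
M={"dock":FOOT(0)+FOOT(.01)+prism(.069,.027,.014,.03),"tray":FOOT(0)+FOOT(.026)+prism(.069,.027,.014,.046),
   "cover":FOOT(0)+FOOT(.026)}
def sil(s,k,x,z0=0,K=4):
    c,n=np.cos(x[2]),np.sin(x[2]);P=np.array(M[k]);W=P@np.array([[c,n,0],[-n,c,0],[0,0,1]])+[x[0],x[1],z0]
    q=np.array([proj(s,p) for p in W])
    m=np.zeros((480*K,640*K),np.uint8)
    cv2.fillConvexPoly(m,cv2.convexHull(((q+.5)*K-.5).round().astype(np.int32)),1)
    return m
def fit(ss,k,x0,z0=0,sat=70):
    K=4;ms=[]
    for s in ss:
        u,v=proj(s,[x0[0],x0[1],z0+.015]).round().astype(int)
        hsv=cv2.cvtColor(s["frame"],cv2.COLOR_BGR2HSV)
        m=np.zeros((480,640),np.uint8);r=48
        m[v-r:v+r,u-r:u+r]=(hsv[v-r:v+r,u-r:u+r,1]<sat)
        n,l,st,_=cv2.connectedComponentsWithStats(m)
        m=(l==1+np.argmax(st[1:,4])).astype(np.uint8)
        cs,_=cv2.findContours(m,0,1);cv2.drawContours(m,cs,-1,1,-1)
        ms.append(cv2.resize(m*255,None,fx=K,fy=K,interpolation=cv2.INTER_LINEAR)>127)
    def cost(y):
        x=[y[0],y[1],y[2]*10];t=0
        for s,m in zip(ss,ms):
            p=sil(s,k,x,z0)>0;t+=1-(p&m).sum()/(p|m).sum()
        return t/len(ss)
    best=None
    for a in (-.25,0,.25):
        y=np.array([x0[0],x0[1],(x0[2]+a)/10])
        r=minimize(cost,y,method="Nelder-Mead",options=dict(initial_simplex=[y,y+[.01,0,0],y+[0,.01,0],y+[0,0,.02]],xatol=1e-4,fatol=1e-4))
        if best is None or r.fun<best.fun: best=r
    return best.x*[1,1,10],best.fun
E
cat > m.py <<'E'
from h import *
ss=[snapshot("top"),snapshot("side")]
vis=[s["frame"].copy() for s in ss]
vis=[cv2.resize(v,None,fx=4,fy=4,interpolation=cv2.INTER_CUBIC) for v in vis]
for k,x0 in (("dock",(.665,.03,.3)),("tray",(.51,.2,0)),("cover",(.465,.003,0.1))):
    for sub in (ss,ss[:1],ss[1:]):
        x,f=fit(sub,k,x0);print(k,x.round(4),round(f,3))
        if len(sub)==2:
            for s,v in zip(ss,vis):
                cs,_=cv2.findContours(sil(s,k,x),0,1);cv2.drawContours(v,cs,-1,(0,0,255),1)
a=vis[0][800:1500,720:1520];b=vis[1][900:1600,1000:1800]
cv2.imwrite("pics/fit1.png",cv2.resize(np.hstack([a,b]),(800,350)))
cv2.imwrite("pics/fit1t.png",a[:600])
E
python3 m.py
```

```text
dock [0.6693 0.0287 0.3677] 0.034
dock [0.6697 0.0284 0.3696] 0.024
dock [0.6688 0.0292 0.3672] 0.033
tray [ 0.5067  0.2031 -0.0987] 0.027
tray [ 0.5072  0.203  -0.0958] 0.03
tray [ 0.5063  0.203  -0.1022] 0.019
cover [0.4615 0.0019 0.1196] 0.039
cover [0.4627 0.0015 0.1146] 0.047
cover [0.4612 0.0023 0.1136] 0.024
```

View pics/fit1t.png

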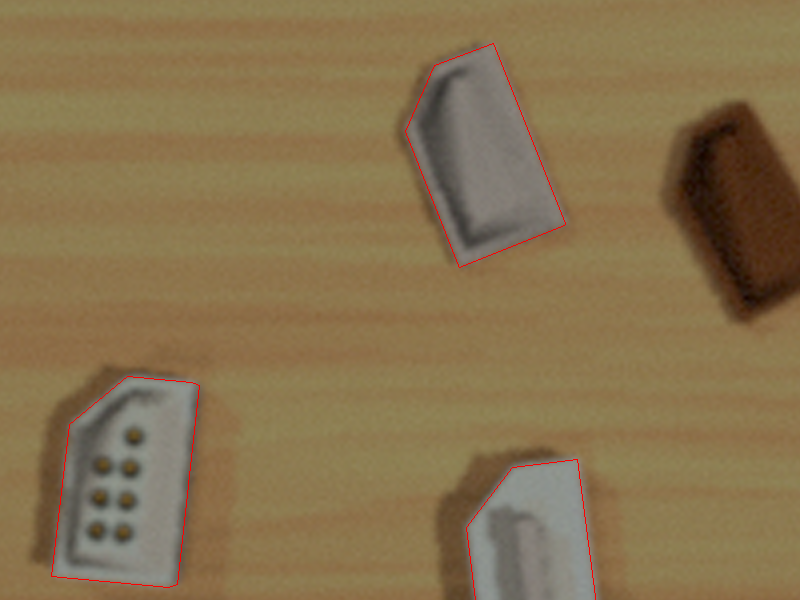

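The crop shows the grey, bare-metal dock at top centre with its clip at the upper left. The brown one beside it is a look-alike. The red outlines fit well:

| Thing | x (m) | y (m) | yaw (rad) |
|---|---|---|---|
| dock | .669 | .029 | .368 |
| tray | .507 | .203 | -.099 |
| cover | .4615 | .002 | .117 |

I'm moving to the tray.

```bash
python3 -m crank '[[[1,0.022,0.034,0,-0.015],[1,0.022,0.034,0,-0.015],[1,0.022,0.034,0,-0.015],[1,0.022,0.034,0,-0.015],[1,0.022,0.034,0,-0.015],[1,0.022,0.034,0,-0.015],[1,0.022,0.034,0,-0.015],[1,0.022,0.034,0,-0.015],[1,0.022,0.034,0,-0.015],[1,0.022,0.034,0,-0.015]]]' 40
python3 -m crank '[[[1,0.012,0.034,0,-0.015],[1,0.012,0.034,0,-0.015],[1,0.012,0.034,0,-0.015],[1,0.012,0.034,0,-0.015],[1,0.012,0.034,0,-0.015],[1,0.012,0.034,0,-0.015],[1,0.012,0.034,0,-0.015],[1,0.012,0.034,0,-0.015],[1,0.012,0.034,0,-0.015],[1,0.012,0.034,0,-0.015]]]'
```

```text
t: 1.43
ee_pos: [0.3836, -0.2616, 0.4051]
eef_rot: [0.998, 0.056, 0.0, 0.0]
wrist_force: [1.4, -0.9, -0.1]
gripper_width: 0.0851
grip_force: 0.0
t: 2.27
ee_pos: [0.5032, 0.0784, 0.4049]
eef_rot: [1.0, -0.019, 0.0, 0.0]
wrist_force: [0.4, -0.5, -0.4]
gripper_width: 0.0853
grip_force: 0.0
```

```bash
python3 -m crank '[[[1,0.001,0.031,-0.02,-0.015],[1,0.001,0.031,-0.02,-0.015],[1,0.001,0.031,-0.02,-0.015],[1,0.001,0.0315,-0.02,-0.015],[1,0,0,-0.03,0],[1,0,0,-0.03,0],[1,0,0,-0.03,0],[1,0,0,-0.02,0],[1,0,0,0,0]]]'
```

```text
t: 3.02
ee_pos: [0.5057, 0.2006, 0.211]
eef_rot: [0.999, -0.048, -0.003, 0.001]
wrist_force: [-1.5, 0.3, 0.5]
gripper_width: 0.0854
grip_force: 0.0
```

```bash
python3 - <<'E'
from h import *
s=snapshot("top");t=snapshot("side");st=get_state();print(st["ee_pos"],2*np.arctan2(st["eef_rot"][1],st["eef_rot"][0]))
a=cv2.resize(s["frame"][260:380,140:300],(400,300));b=cv2.resize(t["frame"][270:420,270:470],(400,300))
cv2.imwrite("pics/app.png",np.hstack([a,b]))
E
```

```text
[0.50699544 0.20128052 0.21470391] -0.09602767085039406
```

View pics/app.png

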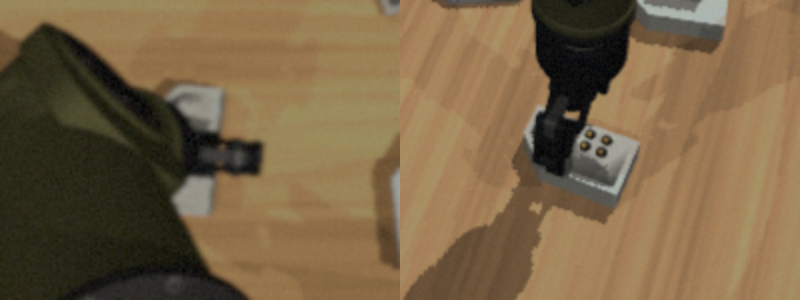

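The top view shows the fingers straddling the tray at mid-length (crop 200,155), and the side view agrees. I'm going down to grip.

```bash
python3 -m crank '[[[1,0,0.001,-0.02,0],[1,0,0.001,-0.02,0],[1,0,0,0,0],[0.2,0,0,0,0],[-0.2,0,0,0,0],[-0.2,0,0,0,0],[-0.2,0,0,0,0],[-0.2,0,0,0,0],[-0.2,0,0,0,0],[-0.2,0,0,0,0]]]' 50
```

```text
t: 3.95
ee_pos: [0.5076, 0.2033, 0.1768]
eef_rot: [0.999, -0.048, 0.001, -0.001]
wrist_force: [-1.0, -0.5, 5.7]
gripper_width: 0.0573
grip_force: 53.1
```

```bash
python3 -m crank '[[[-0.2,0,0,0.04,0],[-0.2,0,0,0.04,0],[-0.2,0.0202,-0.0217,0,0.058],[-0.2,0.0202,-0.0217,0,0.058],[-0.2,0.0202,-0.0217,0,0.058],[-0.2,0.0202,-0.0217,0,0.058],[-0.2,0.0202,-0.0217,0,0.058],[-0.2,0.0202,-0.0217,0,0.058],[-0.2,0.0202,-0.0217,0,0.058],[-0.2,0.0202,-0.0217,0,0.058]]]'
python3 -m crank '[[[-0.2,0,0,0,0],[-0.2,0,0,0,0],[-0.2,0,0,0,0]]]'
python3 - <<'E'
from h import *
s=snapshot("top");t=snapshot("side");st=get_state();print(st["ee_pos"],2*np.arctan2(st["eef_rot"][1],st["eef_rot"][0]),st["gripper_width"])
vs=[]
for v,c in ((s,(300,235)),(t,(305,245))):
    f=cv2.resize(v["frame"],None,fx=4,fy=4,interpolation=cv2.INTER_CUBIC)
    for k,x,z in (("dock",(.6693,.0287,.3677),0),("tray",(*(st["ee_pos"][:2]-[.0009,.0002]),2*np.arctan2(st["eef_rot"][1],st["eef_rot"][0])),st["ee_pos"][2]-.1768)):
        cs,_=cv2.findContours(sil(v,k,x,z),0,1);cv2.drawContours(f,cs,-1,(0,0,255) if k=="dock" else (0,255,0),1)
    vs.append(f[4*c[1]-200:4*c[1]+200,4*c[0]-200:4*c[0]+200])
cv2.imwrite("pics/over.png",np.hstack(vs))
E
```

```text
t: 4.78
ee_pos: [0.6694, 0.0278, 0.2564]
eef_rot: [0.983, 0.184, 0.001, 0.0]
wrist_force: [0.4, 0.9, -1.7]
gripper_width: 0.0571
grip_force: 54.8
t: 5.03
ee_pos: [0.6682, 0.0297, 0.2555]
eef_rot: [0.983, 0.182, 0.0, -0.0]
wrist_force: [0.0, 0.3, -1.2]
gripper_width: 0.0569
grip_force: 54.8
[0.66791329 0.03081497 0.25550807] 0.3691390374120867 0.0566501081512934
```

View pics/over.png

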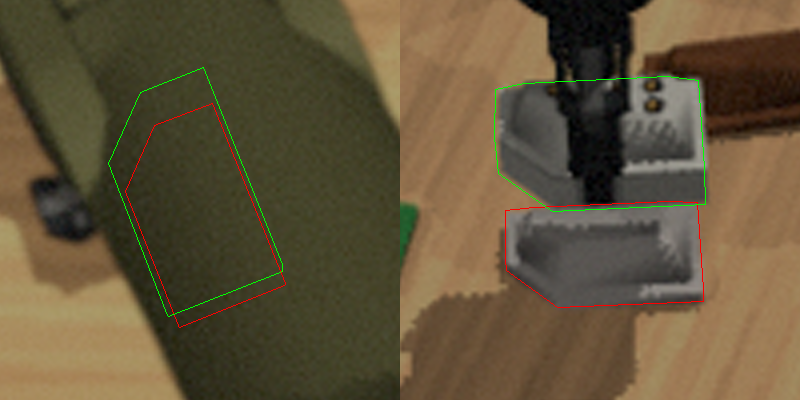

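The tray outline predicted from the gripper pose (green) lies on the tray in the side view, clipped end matching the dock's. I'm lowering it.

```bash
python3 -m crank '[[[-0.2,0.001,-0.001,-0.015,0],[-0.2,0,0,-0.015,0],[-0.2,0,0,-0.012,0],[-0.2,0,0,-0.01,0],[-0.2,0,0,-0.009,0],[-0.2,0,0,-0.007,0],[-0.2,0,0,0,0],[-0.2,0,0,0,0]]]'
```

```text
t: 5.8
ee_pos: [0.6696, 0.0289, 0.1868]
eef_rot: [0.983, 0.183, 0.0, -0.0]
wrist_force: [-0.4, 0.4, -0.8]
gripper_width: 0.0566
grip_force: 55.4
```

```bash
python3 -m crank '[[[-0.2,0,0,-0.001,0],[1,0,0,0,0],[1,0,0,0,0],[1,0,0,0,0],[1,0,0,0,0],[1,0,0,0.03,0],[1,0,0,0.035,0],[1,-0.015,-0.002,0.035,-0.025],[1,-0.025,-0.003,0.02,-0.025],[1,-0.035,-0.004,0,-0.025]]]'
python3 -m crank '[[[1,-0.035,-0.005,0,-0.025],[1,-0.035,-0.005,0,-0.025],[1,-0.035,-0.005,0,-0.025],[1,-0.025,-0.003,0,-0.025],[1,0,0,0,-0.025],[1,0,0,0,-0.025],[1,0,0,0,-0.025],[1,0,0,0,0]]]' 50
python3 - <<'E'
from h import *
s=snapshot("side");st=get_state();print(st["ee_pos"],2*np.arctan2(st["eef_rot"][1],st["eef_rot"][0]))
print("tray",[fit([s],"tray",(.669,.029,.368),z) for z in (.01,)], "cover",fit([s],"cover",(.4615,.002,.117)))
f=cv2.resize(s["frame"],None,fx=4,fy=4,interpolation=cv2.INTER_CUBIC)
cs,_=cv2.findContours(sil(s,"tray",(.6693,.0287,.3677),.01),0,1);cv2.drawContours(f,cs,-1,(0,255,0),1)
cv2.imwrite("pics/home.png",f[800:1300,950:1750])
E
```

```text
t: 6.63
ee_pos: [0.5964, 0.0205, 0.3102]
eef_rot: [0.989, 0.145, 0.005, -0.0]
wrist_force: [-0.4, 0.8, -0.3]
gripper_width: 0.0856
grip_force: 0.0
t: 7.3
ee_pos: [0.4658, 0.0018, 0.3059]
eef_rot: [0.998, 0.058, 0.001, -0.0]
wrist_force: [0.7, -0.2, 0.7]
gripper_width: 0.0852
grip_force: 0.0
[0.4657207  0.00181133 0.30570505] 0.1177585348915416
tray [(array([0.66626826, 0.03331606, 0.31678496]), np.float64(0.09727776068901872))] cover (array([0.46101328, 0.00230343, 0.1201435 ]), np.float64(0.023770558874069203))
```

View pics/home.png

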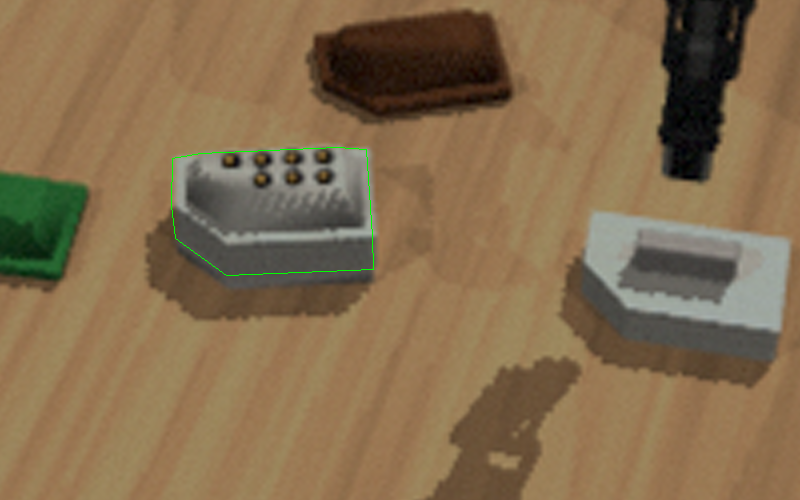

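The tray sits fully home on the dock: its green predicted outline matches at (270,210), and the steel plate shows just below it. Next I grip the cover's handle at (680,265).

```bash
python3 -m crank '[[[1,-0.0045,0.0003,-0.03,0],[1,0,0,-0.03,0],[1,0,0,-0.03,0],[0.2,0,0,-0.012,0],[-0.4,0,0,0,0],[-0.9,0,0,0,0],[-0.9,0,0,0,0],[-0.9,0,0,0,0],[-0.9,0,0,0,0],[-0.9,0,0,0,0]]]' 60
python3 -m crank '[[[-0.9,0,0,0,0],[-0.9,0,0,0,0],[-0.9,0,0,0,0]]]'
```

```text
t: 8.18
ee_pos: [0.4605, 0.0018, 0.2049]
eef_rot: [0.998, 0.059, 0.001, 0.0]
wrist_force: [-0.5, 0.4, 5.8]
gripper_width: 0.0102
grip_force: 58.8
t: 8.43
ee_pos: [0.4605, 0.0019, 0.2049]
eef_rot: [0.998, 0.059, 0.001, 0.0]
wrist_force: [-1.2, 0.0, 5.3]
gripper_width: 0.0103
grip_force: 58.9
```

```bash
python3 -m crank '[[[-0.9,0,0,0.025,0],[-0.9,0,0,0.035,0],[-0.9,0,0,0.03,0],[-0.9,0.0297,0.0038,0,0.036],[-0.9,0.0297,0.0038,0,0.036],[-0.9,0.0297,0.0038,0,0.036],[-0.9,0.0297,0.0038,0,0.036],[-0.9,0.0297,0.0038,0,0.036],[-0.9,0.0297,0.0038,0,0.036],[-0.9,0.0297,0.0038,0,0.036]]]'
python3 -m crank '[[[-0.9,0,0,0,0],[-0.9,0,0,0,0],[-0.9,0,0,0,0],[-0.9,0,0,0,0]]]'
python3 - <<'E'
from h import *
t=snapshot("side");st=get_state();y=2*np.arctan2(st["eef_rot"][1],st["eef_rot"][0]);print(st["ee_pos"],y,st["gripper_width"])
f=cv2.resize(t["frame"],None,fx=4,fy=4,interpolation=cv2.INTER_CUBIC)
for k,x,z,c in (("tray",(.6693,.0287,.3677),.01,(0,0,255)),("cover",(*(st["ee_pos"][:2]+[.0007,.0002]),y),st["ee_pos"][2]-.2045,(0,255,0))):
    cs,_=cv2.findContours(sil(t,k,x,z),0,1);cv2.drawContours(f,cs,-1,c,1)
cv2.imwrite("pics/over2.png",f[680:1180,950:1550])
E
```

```text
t: 9.27
ee_pos: [0.669, 0.0281, 0.2942]
eef_rot: [0.983, 0.184, 0.0, 0.0]
wrist_force: [0.8, -0.8, -1.8]
gripper_width: 0.0103
grip_force: 59.2
t: 9.6
ee_pos: [0.6669, 0.0282, 0.2939]
eef_rot: [0.983, 0.184, -0.001, 0.0]
wrist_force: [-0.7, 0.3, -1.7]
gripper_width: 0.0105
grip_force: 59.2
[0.66699665 0.0281267  0.29402702] 0.36955472659052363 0.010361099243641708
```

View pics/over2.png

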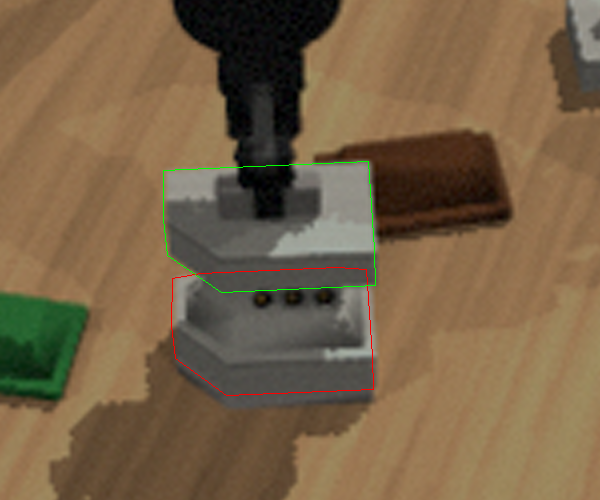

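The held cover matches its predicted outline at (270,225), level and with its clip over the tray's clip. I'm lowering it.

```bash
python3 -m crank '[[[-0.9,0.0015,0.0005,-0.012,0],[-0.9,0,0,-0.01,0],[-0.9,0,0,-0.009,0],[-0.9,0,0,-0.008,0],[-0.9,0,0,-0.007,0],[-0.9,0,0,-0.006,0],[-0.9,0,0,-0.002,0],[-0.9,0,0,0,0],[-0.9,0,0,0,0]]]'
```

```text
t: 10.4
ee_pos: [0.669, 0.029, 0.2409]
eef_rot: [0.983, 0.184, -0.0, 0.0]
wrist_force: [-5.7, -1.8, 9.7]
gripper_width: 0.0106
grip_force: 60.8
```

```bash
python3 -m crank '[[[-0.5,0,0,0,0],[0,0,0,0,0],[0.5,0,0,0,0],[0.5,0,0,0.01,0],[0.5,0,0,0.03,0],[0.5,0,0,0.035,0],[0.5,0,0,0.035,0],[0.5,-0.03,0,0.02,0],[0.5,-0.035,0,0,0],[0.5,-0.035,0,0,0]]]'
python3 -m crank '[[[0.5,-0.038,0,0,0],[0.5,-0.038,0,0,0],[0.5,-0.03,0,0,0],[0.5,0,0,0,0],[0.5,0,0,0,0]]]'
python3 - <<'E'
from h import *
vs=[]
for n,c in (("top",(300,239)),("side",(308,250))):
    t=snapshot(n);f=cv2.resize(t["frame"],None,fx=4,fy=4,interpolation=cv2.INTER_CUBIC)
    for k,z,col in (("tray",.01,(0,0,255)),("cover",.036,(0,255,0))):
        cs,_=cv2.findContours(sil(t,k,(.6693,.0287,.3677),z),0,1);cv2.drawContours(f,cs,-1,col,1)
    vs.append(f[4*c[1]-250:4*c[1]+250,4*c[0]-200:4*c[0]+200])
cv2.imwrite("pics/end.png",np.hstack(vs))
E
```

```text
t: 11.23
ee_pos: [0.5687, 0.0295, 0.3716]
eef_rot: [0.983, 0.184, 0.002, -0.0]
wrist_force: [0.0, -0.8, 0.6]
gripper_width: 0.0646
grip_force: 0.0
t: 11.65
ee_pos: [0.4625, 0.029, 0.3708]
eef_rot: [0.983, 0.184, 0.001, 0.001]
wrist_force: [1.2, -0.2, -0.0]
gripper_width: 0.0643
grip_force: 0.0
```

View pics/end.png

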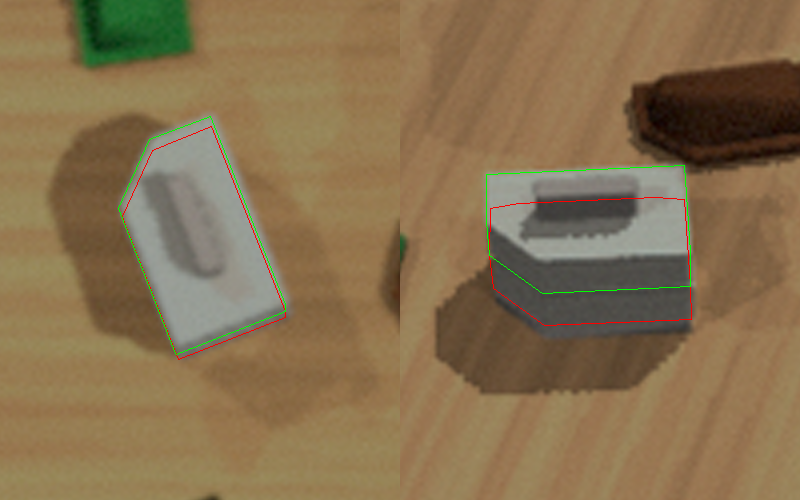

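In both views the cover and tray outlines sit at their fully-home heights with the clipped corners aligned (top view around (200,240), side view around (590,250)). Nothing touches the robot.

```bash
python3 -c "
from cell import *
print(job_done())"
```

```text
the job is handed in; nothing more can be done
None
```

The tray is home on the steel dock with the clipped cover home on top, the square-cornered cover was never touched, and the job was handed in at about 12 s of the 48 s; no verdict came back, but both final camera views show the stack fully seated.

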